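# Pack the dental case tray

### The job

Pack the grey case tray for the next technician: set the full-arch plaster cast that has teeth in the square pocket, the half-arch cast that has teeth in the long narrow pocket, and the empty steel casting ring in the round pocket, each standing upright (teeth up) and flat on its pocket's floor. Leave the toothless full cast, the toothless half cast and the ring filled with plaster where they stand.

Things in the scene. Friction and masses are not known exactly. Their poses are not given: they have to be found in the camera images.
- tray: fixed grey plastic case tray, a low open tray 108 (its x) by 310 (its y) mm, rim 16 mm above the table; origin at the centre of its underside on the table. It holds three blue inserts side by side along its y at 99 mm pitch, in any order, with the same axes as the tray. It stands at a different place and yaw each time
- square_pocket: fixed blue insert in the tray, 96 by 98 mm, 12 mm thick, its top 15 mm above the table, with a nearly square pocket, 76 mm along its x and 72 mm along its y, sunk 9 mm deep from its top, with a black floor. Origin at the centre of its underside, 3 mm above the table; the pocket's centre is straight above, its floor 3 mm above the origin (6 mm above the table)
- long_pocket: fixed blue insert in the tray, 96 by 98 mm, 12 mm thick, its top 15 mm above the table, with a long narrow pocket, 74 mm along its x and 42 mm along its y, sunk 9 mm deep from its top, with a black floor. Origin at the centre of its underside, 3 mm above the table; the pocket's centre is straight above, its floor 3 mm above the origin (6 mm above the table)
- round_pocket: fixed blue insert in the tray, 96 by 98 mm, 12 mm thick, its top 15 mm above the table, with a round pocket 64 mm in diameter sunk 9 mm deep from its top, with a black floor. Origin at the centre of its underside, 3 mm above the table; the pocket's centre is straight above, its floor 3 mm above the origin (6 mm above the table)
- full_cast: plaster cast of a full dental arch: a D-shaped base 20 mm high, 63 mm long along its x, flat back at -x, round front at +x, two flat parallel sides 54 mm apart across its y; on top a horseshoe row of 12 separate upright teeth. Total height 29.5 mm. Origin at the underside, midway across the 54 mm and 31.5 mm in front of the flat back; z up. About 140 g, loose
- half_cast: plaster cast of half a dental arch: a straight block 58 mm along its x, 26 mm across its y, 20 mm high; on top a straight row of 6 separate teeth. Total height 29.5 mm. Origin at the centre of the underside; z up. About 70 g, loose
- empty_ring: empty steel casting ring standing on end: a tube open right through, 48 mm outside and 40 mm inside diameter, 40 mm high. Origin at the centre of its underside; z along its axis. About 120 g, loose
- toothless_full: look-alike to be left: plaster cast of a full dental arch: a D-shaped base 20 mm high, 63 mm long along its x, flat back at -x, round front at +x, two flat parallel sides 54 mm apart across its y; on top only a smooth rounded horseshoe ridge, no teeth. Total height 25 mm. Origin at the underside, midway across the 54 mm and 31.5 mm in front of the flat back; z up. About 140 g, loose
- toothless_half: look-alike to be left: plaster cast of half a dental arch: a straight block 58 mm along its x, 26 mm across its y, 20 mm high; on top only a smooth rounded straight ridge, no teeth. Total height 25 mm. Origin at the centre of the underside; z up. About 70 g, loose
- filled_ring: look-alike to be left: steel casting ring filled with white investment almost to the rim, so closed from above; 48 mm diameter, 40 mm high. Origin at the centre of its underside. Loose
Mind the look-alikes: they are no part of the job. What is shaped like the half_cast but turquoise is not meant. Leave any yellow look-alike of the full_cast alone.

How it is judged:
By the outcome, as a careful person would: the job done as asked, in the order asked, and still so for the second after the job is handed in, with the robot touching nothing.
It also fails if it takes over 80 s, if anything falls off the work surface, if the arm or the gripper's body presses on something with over 40 N, if the wrist force passes 120 N, or if a joint passes its speed limit or range.

### The arm

A 6-joint arm with a two-finger parallel gripper is mounted at the origin on the work surface. World frame = base frame: x ahead of the robot, y to its left, z up, the work surface at z = 0. Lengths are in mm, angles in rad, forces in N, time in s.
With the tool pointing down it reaches from about 350 to 775 mm from the base axis. Payload 7.3 kg.
Tool frame: the origin (TCP) lies at the very end of the fingers, on their centre line; the grasp point (between the pads) lies bot.grip_point_offset behind it (bot.grip_point_offset is the distance from the TCP to the grasp point, in mm); z points along the fingers, y is the line along which they close (so a half turn about z gives the same grasp; the last joint's range is limited). The gripper opens to 92 mm and grips with 3 to 60 N. Pads are 19 mm wide; open, the fingers measure 130 mm over their backs; the gripper's body (75 mm by 190 mm) begins 47 mm behind the grasp point.
Start: joints at [-1.267, 0.342, 1.524, -0, 1.275, -0.146], TCP at [228.286, -472.79, 226.741] pointing down, gripper open.
Joint ranges: [-2.53, 2.53], [-0.77, 2.02], [0.04, 2.7], [-1, 4.14], [0.28, 2.66], [-3.11, 3.11]. Speed limits (rad/s): [2.57, 2.57, 3.14, 3.14, 3.14, 3.14].

### API

Orientations are given as [roll, pitch, yaw] about the fixed x, y, z axes, in that order (R = Rz(yaw) Ry(pitch) Rx(roll)).
In Python, from plant import bot gives the robot as it stands. The module is installed in compiled form; this text tells all that it offers.
- The arm moves only by the tool carry_out, never from a script. Its argument "plan" is a list of rows, each an object of numbers: "tx", "ty", "tz": the shift along the world's x, y, z in mm; "rx", "ry", "rz": the turn, a rotation vector about the world's x, y, z in rad. A call has 1 to 12 rows; each row shifts and turns the commanded pose from where the row before left it; what a row does not reach is not made up. A row lasts 1/10 s, in which the tool goes at most 50 mm and 8.59 degrees, less where a joint would pass 70% of its speed; a pose out of reach is approached as far as the arm can. A call with a gripper value outside its range is refused whole. "gripper" is the closure, from 0 (fully open) to 1 (shut), set as the call begins (left out, the last holds). The fingers move at their own pace and stop on an object; the grip force is fixed at half the most. Time passes only in rows, so rows that do not move let the fingers close. It gives the time, the measured TCP pose, the force, the opening and the grip force at its end, in the units of the state.
- bot.get_obs(): the state, without advancing time (a new reading comes with each control period).
- bot.capture(name): name is "side" or "top"; returns the picture (384x512x3 uint8, red, green, blue); there is no depth.
- bot.camera_model(name): a dict with "camera_matrix" (3x3 intrinsics, pixels), "R" (3x3) and "t" (3): a world point X has camera coordinates R X + t. Camera axes: x right, y down, z forward; pixel columns grow to the right and rows downward; lengths in mm; the calibration is good to about 2 mm. A picture is of the moment at which its call begins. camera_model takes no time and is no camera call.
- bot.close_job(): hands the job in; it is judged then, once.
The state is a dict: "time": time; "joint_positions": joint angles; "dq": joint speeds; "tau": joint torques, N m; "tool_pos": TCP position; "tcp_rot": TCP orientation; "contact_force": force on the tool from outside, world axes, zero at the start; "moment": the same for the moment, N m; "grip_width": finger opening in mm; "finger_force": force on a finger pad.
Only numpy, scipy, OpenCV 4.12 (cv2) and the standard library are available. Lean on these libraries where they do the work, as an engineer would, in place of code of your own. Each camera call takes 0.05 s, during which the arm holds its last target. There are 200 camera calls.

## Working session

There is one attempt and no reset: what is moved stays moved. The work goes in short steps, Python scripts to look and compute and a tool call to move; the robot and the scene stay as the last step left them, time stands still between calls to the robot, and variables do not carry over. Pictures are saved under pics/ and viewed, at most 14 in all, crops included, and the job is handed in when it is done.

Besides the shell and the picture viewer there is one more tool, called as name(argument=value, ...) on one line, values as JSON. carry_out: Moves the arm, as the interface text tells. Its arguments: {"type":"object","properties":{"plan":{"type":"array"},"gripper":{"type":"number"}},"required":["plan"]}

```bash
mkdir -p pics; python3 - <<'E'
from plant import bot
import cv2
for n in("top","side"):
    cv2.imwrite(f"pics/{n}0.png",cv2.resize(bot.capture(n)[:,:,::-1],(800,600),interpolation=cv2.INTER_CUBIC))
    m=bot.camera_model(n);print(m)
print(bot.grip_point_offset,bot.get_obs())
E
```

```text
{'camera_matrix': array([[465.77333803,   0.        , 253.71499148],
       [  0.        , 465.77333803, 195.18446324],
       [  0.        ,   0.        ,   1.        ]]), 'R': array([[-0.02027035, -0.99976347, -0.00788195],
       [-0.99832702,  0.02066696, -0.05400041],
       [ 0.05415053,  0.00677415, -0.99850981]]), 't': array([  80.28070235,  537.4637906 , 1250.34983258])}
{'camera_matrix': array([[388.22668723,   0.        , 258.12770276],
       [  0.        , 388.22668723, 191.46998128],
       [  0.        ,   0.        ,   1.        ]]), 'R': array([[-0.97095796, -0.23865901, -0.01680813],
       [-0.16258083,  0.70971802, -0.68546904],
       [ 0.17552239, -0.66282895, -0.72790774]]), 't': array([ 562.39234752,   98.78426322, 1104.03669326])}
18.8 {'time': 0.1, 'joint_positions': array([-1.26697795e+00,  3.42632275e-01,  1.52488750e+00,  1.57478379e-05,
        1.27538960e+00, -1.46006132e-01]), 'dq': array([ 0.00073965, -0.00239705, -0.00266319, -0.00040266, -0.00022606,
        0.00024631]), 'tau': array([ 1.90317049e-03, -4.32006741e+01, -2.44692922e+01,  7.19227293e-02,
        5.26690960e-02, -4.39176017e-05]), 'tool_pos': array([ 228.19154129, -472.43300046,  226.13710169]), 'tcp_rot': array([-3.14029213e+00, -2.06466603e-04,  4.49819777e-01]), 'contact_force': array([ 0.03004596, -0.36713953,  0.69574188]), 'moment': array([-0.00407887, -0.00432217, -0.00370962]), 'finger_force': 0.0, 'grip_width': 91.67473008873348}
```

View pics/top0.png

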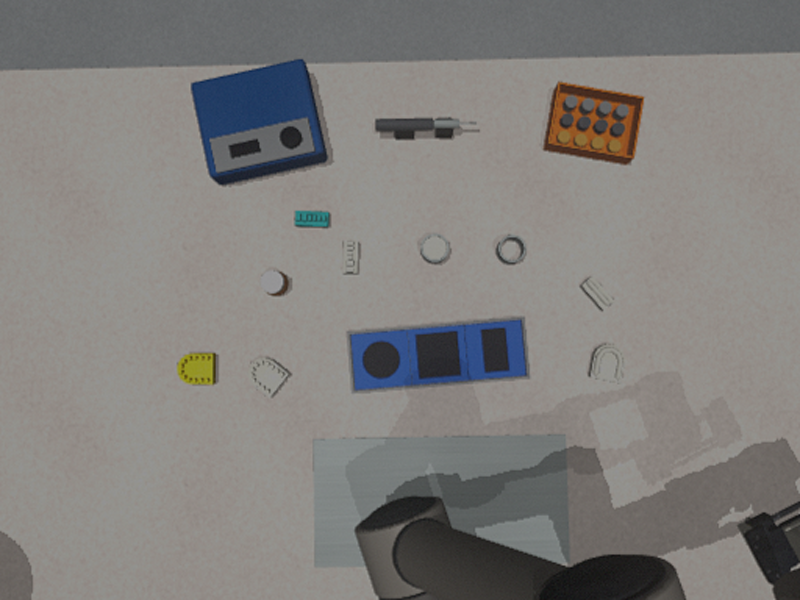

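View pics/side0.png

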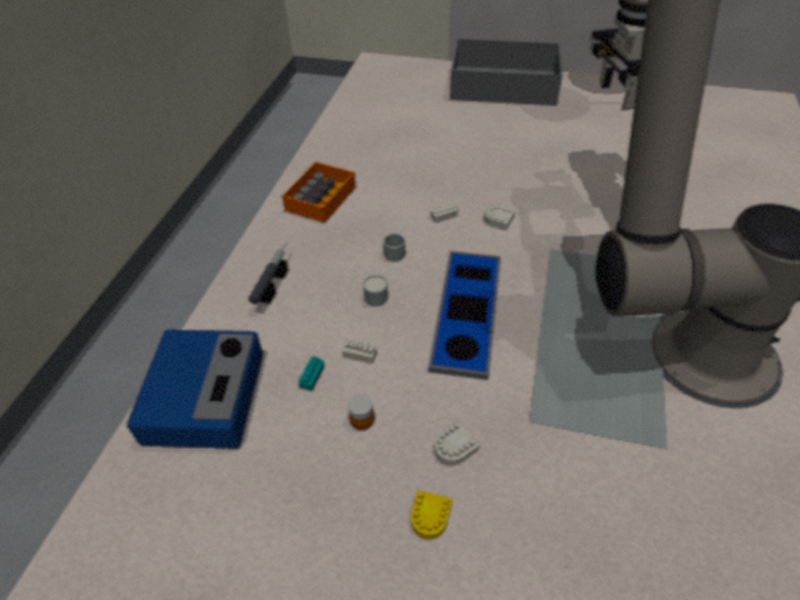

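Candidates, in the 800x600 top view:
- **Full casts:** white toothed (270,375), yellow (197,368), toothless (606,362). I choose (270,375).
- **Half casts:** white toothed (351,257), turquoise (312,218), toothless (597,292). I choose (351,257).
- **Rings:** open (510,249), filled (435,249), plus a bottle at (274,283). I choose (510,249).

The tray is at (438,355), with its pockets in the order round, square, long from left to right. Next I check the choices in one close crop.

```bash
cat > h.py <<'E'
from plant import bot
import numpy as np, cv2
def w(uv,z,n="top"):
    m=bot.camera_model(n);R,t,K=m["R"],m["t"],m["camera_matrix"]
    C=-R.T@t; d=R.T@np.linalg.inv(K)@np.array([uv[0],uv[1],1.])
    return (C+d*(z-C[2])/d[2])[:2]
def px(X,n="top"):
    m=bot.camera_model(n); c=m["camera_matrix"]@(m["R"]@np.array(X,float)+m["t"]); return c[:2]/c[2]
def tile(im,cu,cv,r=25,s=8):
    p=cv2.getRectSubPix(im,(2*r,2*r),(float(cu),float(cv)))
    p=cv2.resize(p,None,fx=s,fy=s,interpolation=cv2.INTER_CUBIC)
    return cv2.normalize(p,None,0,255,cv2.NORM_MINMAX)
E
python3 - <<'E'
from h import *
im=bot.capture("top"); cv2.imwrite("pics/raw.png",im[:,:,::-1])
b=cv2.imread("pics/raw.png")
T=[tile(b,*c,r=18,s=16) for c in((172,240),(225,165),(326,160),(278,160))]
T=[cv2.resize(x,(300,300)) for x in T]
cv2.imwrite("pics/c1.png",np.vstack([np.hstack(T[:2]),np.hstack(T[2:])]))
# tray pockets
hsv=cv2.cvtColor(b,cv2.COLOR_BGR2HSV)
blue=cv2.inRange(hsv,(105,120,40),(130,255,255)); blue[:195]=0
c=max(cv2.findContours(blue,cv2.RETR_CCOMP,cv2.CHAIN_APPROX_NONE)[0],key=cv2.contourArea)
W=np.array([w(p[0],15) for p in c],np.float32); print("insert rect",cv2.minAreaRect(W))
full=np.zeros_like(blue);cv2.drawContours(full,[c],-1,255,-1)
hole=cv2.bitwise_and(full,cv2.inRange(b.max(2),0,60))
cs=[k for k in cv2.findContours(hole,cv2.RETR_EXTERNAL,cv2.CHAIN_APPROX_NONE)[0] if cv2.contourArea(k)>80]
for k in cs:
    Wk=np.array([w(p[0],12) for p in k],np.float32); print(cv2.contourArea(k),cv2.minAreaRect(Wk))
E
```

```text
insert rect ((452.23602294921875, -0.1818389892578125), (95.35741424560547, 295.4759826660156), 3.7667949199676514)
367.0 ((446.5752258300781, 98.8738784790039), (56.989471435546875, 56.81319808959961), 88.8573989868164)
646.5 ((452.4422302246094, -0.4262237548828125), (73.58028411865234, 69.63607025146484), 3.7824418544769287)
342.0 ((458.9541931152344, -99.45237731933594), (71.38236236572266, 39.04042053222656), 3.671452760696411)
```

View pics/c1.png

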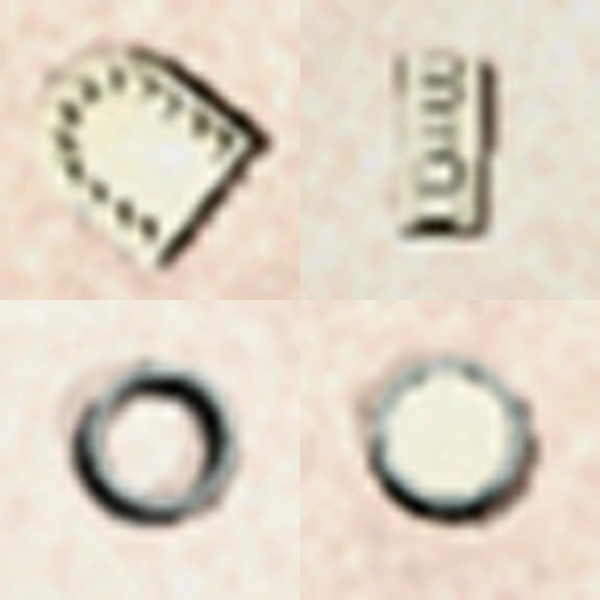

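The crop confirms the choices: toothed full cast (about tile (125,135)), toothed half cast (443,140), open ring (160,440), and the filled ring (450,437) to leave. I'll fit the model outlines to get poses.

```bash
cat > fit.py <<'E'
from h import *
def tp(p,c): return np.array(c)-17.5+(np.array(p)+.5)/8.3333-.5
def out(kind):
    a=np.linspace(-np.pi/2,np.pi/2,30)
    if kind=="full": return np.array([(-31.5,-27),(4.5,-27)]+[(4.5+27*np.cos(t),27*np.sin(t)) for t in a]+[(4.5,27),(-31.5,27)])
    if kind=="half": return np.array([(-29,-13),(29,-13),(29,13),(-29,13)])
    return 24*np.array([(np.cos(t),np.sin(t)) for t in np.linspace(0,2*np.pi,50)])
E
python3 - <<'E'
from fit import *
b=cv2.imread("pics/raw.png")
A=[]
for kind,c,h,cen,d in(("full",(172,240),20,(125,135),((203,195),(48,75))),("half",(225,165),20,(143,140),((143,228),(143,48))),("ring",(326,160),40,(161,139),((161,200),(161,139)))):
    p=w(tp(cen,c),h); q=w(tp(d[1],c),h)-w(tp(d[0],c),h); y=np.arctan2(q[1],q[0])
    print(kind,p.round(1),y.round(3))
    im=cv2.resize(tile(b,*c,r=18,s=16),(400,400))
    R=np.array([[np.cos(y),-np.sin(y)],[np.sin(y),np.cos(y)]])
    for z,col in((h,(0,0,255)),(0,(0,180,0))):
        P=np.array([(px((*(p+R@o),z))-np.array(c)+18)*400/36 for o in out(kind)])
        cv2.polylines(im,[P.round().astype(int)],True,col,1)
    A.append(im)
A=[cv2.resize(x,(400,400)) for x in A]
cv2.imwrite("pics/f1.png",cv2.resize(np.hstack(A),(799,266),interpolation=cv2.INTER_AREA))
E
```

```text
full [427.2 299.7] 0.898
half [625.6 147.6] -0.017
ring [ 631.  -129.6] -0.029
```

View pics/f1.png

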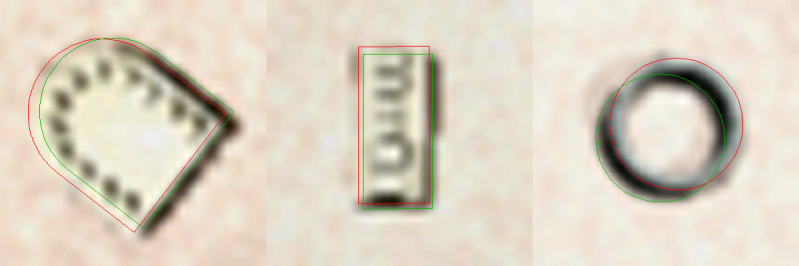

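Outlines agree to about 2 mm. The poses are full (428,298.5, yaw 0.90), half (625.6,147.6, yaw −0.02) and ring (631,−129.6). Tray yaw is 0.065, with square (452,0), long (459,−99) and round (446,99). Starting to move.

carry_out(plan=[{"tx": 34,"ty": 26,"rz": 0.064},{"tx": 34,"ty": 26,"rz": 0.064},{"tx": 34,"ty": 26,"rz": 0.064},{"tx": 34,"ty": 26,"rz": 0.064},{"tx": 34,"ty": 26,"rz": 0.064},{"tx": 34,"ty": 26,"rz": 0.064},{"tx": 34,"ty": 26,"rz": 0.064},{"ty": 45},{"ty": 45},{"ty": 45},{"ty": 45},{"ty": 45}], gripper=0)

```text
invalid input at $.plan[0]: expected keys tx, ty, tz, rx, ry, rz
```

carry_out(plan=[{"ty": 45},{"ty": 45},{"ty": 45},{"ty": 45},{"tx": -5,"ty": 45},{"tx": -10,"ty": 45},{"tx": -10,"ty": 45},{"tx": -13,"ty": 45},{"tz": -40},{"tz": -40},{"tz": -40},{}])

```text
invalid input at $.plan[0]: expected keys tx, ty, tz, rx, ry, rz
```

carry_out(plan=[{"tx": 34,"ty": 26,"tz": 0,"rx": 0,"ry": 0,"rz": 0.064},{"tx": 34,"ty": 26,"tz": 0,"rx": 0,"ry": 0,"rz": 0.064},{"tx": 34,"ty": 26,"tz": 0,"rx": 0,"ry": 0,"rz": 0.064},{"tx": 34,"ty": 26,"tz": 0,"rx": 0,"ry": 0,"rz": 0.064},{"tx": 34,"ty": 26,"tz": 0,"rx": 0,"ry": 0,"rz": 0.064},{"tx": 34,"ty": 26,"tz": 0,"rx": 0,"ry": 0,"rz": 0.064},{"tx": 34,"ty": 26,"tz": 0,"rx": 0,"ry": 0,"rz": 0.064},{"tx": 0,"ty": 45,"tz": 0,"rx": 0,"ry": 0,"rz": 0},{"tx": 0,"ty": 45,"tz": 0,"rx": 0,"ry": 0,"rz": 0},{"tx": 0,"ty": 45,"tz": 0,"rx": 0,"ry": 0,"rz": 0},{"tx": 0,"ty": 45,"tz": 0,"rx": 0,"ry": 0,"rz": 0},{"tx": 0,"ty": 45,"tz": 0,"rx": 0,"ry": 0,"rz": 0}], gripper=0)

```text
time: 1.35
tool_pos: [465.9, -64.0, 226.6]
tcp_rot: [-3.141, 0.0, 0.898]
contact_force: [0.8, 0.3, 0.6]
grip_width: 91.9
finger_force: 0.0
```

carry_out(plan=[{"tx": 0,"ty": 45,"tz": 0,"rx": 0,"ry": 0,"rz": 0},{"tx": 0,"ty": 45,"tz": 0,"rx": 0,"ry": 0,"rz": 0},{"tx": 0,"ty": 45,"tz": 0,"rx": 0,"ry": 0,"rz": 0},{"tx": 0,"ty": 45,"tz": 0,"rx": 0,"ry": 0,"rz": 0},{"tx": -5,"ty": 45,"tz": 0,"rx": 0,"ry": 0,"rz": 0},{"tx": -10,"ty": 45,"tz": 0,"rx": 0,"ry": 0,"rz": 0},{"tx": -10,"ty": 45,"tz": 0,"rx": 0,"ry": 0,"rz": 0},{"tx": -13,"ty": 45,"tz": 0,"rx": 0,"ry": 0,"rz": 0},{"tx": 0,"ty": 0,"tz": -40,"rx": 0,"ry": 0,"rz": 0},{"tx": 0,"ty": 0,"tz": -40,"rx": 0,"ry": 0,"rz": 0},{"tx": 0,"ty": 0,"tz": -40,"rx": 0,"ry": 0,"rz": 0},{"tx": 0,"ty": 0,"tz": 0,"rx": 0,"ry": 0,"rz": 0}])

```text
time: 2.55
tool_pos: [424.8, 292.7, 102.1]
tcp_rot: [-3.137, 0.01, 0.898]
contact_force: [-0.7, -0.2, 1.0]
grip_width: 92.1
finger_force: 0.0
```

carry_out(plan=[{"tx": 0,"ty": 0,"tz": 0,"rx": 0,"ry": 0,"rz": 0},{"tx": 0,"ty": 0,"tz": 0,"rx": 0,"ry": 0,"rz": 0},{"tx": 0,"ty": 0,"tz": 0,"rx": 0,"ry": 0,"rz": 0}])

```text
time: 2.85
tool_pos: [429.6, 294.7, 108.9]
tcp_rot: [3.14, -0.004, 0.898]
contact_force: [0.2, 0.0, -0.5]
grip_width: 92.0
finger_force: 0.0
```

```bash
python3 - <<'E'
from fit import *
print(bot.get_obs()["tool_pos"],bot.get_obs()["tcp_rot"])
im=bot.capture("top")[:,:,::-1]; s=bot.capture("side")[:,:,::-1].copy()
a=cv2.resize(tile(im.copy(),172,232,r=28,s=7),(400,400))
u=px((428,298,20),"side"); b=cv2.resize(tile(s,*u,r=28,s=7),(400,400))
cv2.imwrite("pics/g1.png",np.hstack([a,b]))
E
```

```text
[429.57609305 294.6874583  108.85796984] [ 3.13977374 -0.00362929  0.89751875]
```

View pics/g1.png

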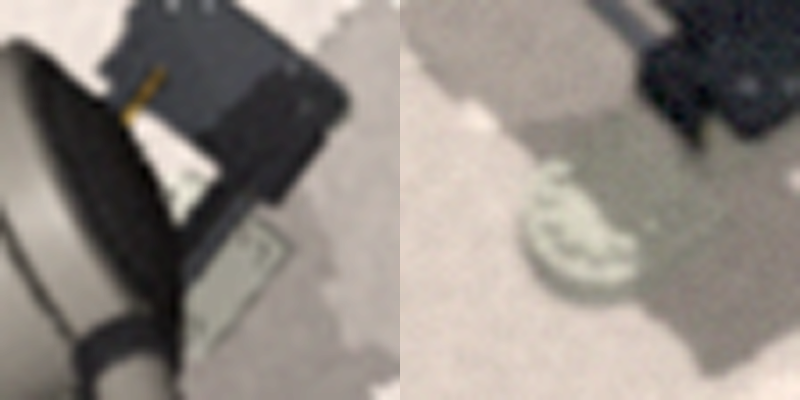

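The crop shows the open gripper above the cast, with the fingers on its two flat sides. I'll go down, grasping 8 mm behind the origin to stay on the flat sides.

carry_out(plan=[{"tx": -5,"ty": -2,"tz": -20,"rx": 0,"ry": 0,"rz": 0},{"tx": 0,"ty": 0,"tz": -25,"rx": 0,"ry": 0,"rz": 0},{"tx": 0,"ty": 0,"tz": -20,"rx": 0,"ry": 0,"rz": 0},{"tx": 0,"ty": 0,"tz": -15,"rx": 0,"ry": 0,"rz": 0},{"tx": 0,"ty": 0,"tz": -10,"rx": 0,"ry": 0,"rz": 0},{"tx": 0,"ty": 0,"tz": -5,"rx": 0,"ry": 0,"rz": 0},{"tx": 0,"ty": 0,"tz": 0,"rx": 0,"ry": 0,"rz": 0},{"tx": 0,"ty": 0,"tz": 0,"rx": 0,"ry": 0,"rz": 0},{"tx": 0,"ty": 0,"tz": 0,"rx": 0,"ry": 0,"rz": 0}])

```text
time: 3.85
tool_pos: [423.8, 292.5, 12.5]
tcp_rot: [3.141, -0.001, 0.898]
contact_force: [0.8, 0.6, -0.2]
grip_width: 91.7
finger_force: 0.0
```

carry_out(plan=[{"tx": 0,"ty": 0,"tz": 0,"rx": 0,"ry": 0,"rz": 0},{"tx": 0,"ty": 0,"tz": 0,"rx": 0,"ry": 0,"rz": 0},{"tx": 0,"ty": 0,"tz": 0,"rx": 0,"ry": 0,"rz": 0},{"tx": 0,"ty": 0,"tz": 0,"rx": 0,"ry": 0,"rz": 0},{"tx": 0,"ty": 0,"tz": 0,"rx": 0,"ry": 0,"rz": 0},{"tx": 0,"ty": 0,"tz": 0,"rx": 0,"ry": 0,"rz": 0},{"tx": 0,"ty": 0,"tz": 0,"rx": 0,"ry": 0,"rz": 0},{"tx": 0,"ty": 0,"tz": 0,"rx": 0,"ry": 0,"rz": 0}], gripper=1)

```text
time: 4.65
tool_pos: [423.1, 292.2, 11.7]
tcp_rot: [-3.141, 0.0, 0.898]
contact_force: [-1.3, -0.0, 1.6]
grip_width: 53.4
finger_force: 30.0
```

carry_out(plan=[{"tx": 0,"ty": 0,"tz": 20,"rx": 0,"ry": 0,"rz": 0},{"tx": 0,"ty": 0,"tz": 40,"rx": 0,"ry": 0,"rz": 0},{"tx": 2.1,"ty": -20,"tz": 10,"rx": 0,"ry": 0,"rz": -0.0833},{"tx": 2.1,"ty": -33,"tz": 0,"rx": 0,"ry": 0,"rz": -0.0833},{"tx": 2.1,"ty": -35,"tz": 0,"rx": 0,"ry": 0,"rz": -0.0833},{"tx": 2.1,"ty": -35,"tz": 0,"rx": 0,"ry": 0,"rz": -0.0833},{"tx": 2.1,"ty": -35,"tz": 0,"rx": 0,"ry": 0,"rz": -0.0833},{"tx": 2.1,"ty": -35,"tz": 0,"rx": 0,"ry": 0,"rz": -0.0833},{"tx": 2.1,"ty": -35,"tz": 0,"rx": 0,"ry": 0,"rz": -0.0833},{"tx": 2.1,"ty": -30,"tz": 0,"rx": 0,"ry": 0,"rz": -0.0833},{"tx": 2.1,"ty": -22,"tz": 0,"rx": 0,"ry": 0,"rz": -0.0833},{"tx": 2.1,"ty": -13,"tz": 0,"rx": 0,"ry": 0,"rz": -0.0833}])

```text
time: 5.85
tool_pos: [444.3, -2.6, 81.7]
tcp_rot: [3.141, 0.0, 0.06]
contact_force: [-0.5, -0.2, -1.5]
grip_width: 53.6
finger_force: 30.0
```

carry_out(plan=[{"tx": 0,"ty": 0,"tz": 0,"rx": 0,"ry": 0,"rz": 0},{"tx": 0,"ty": 0,"tz": 0,"rx": 0,"ry": 0,"rz": 0},{"tx": 0,"ty": 0,"tz": 0,"rx": 0,"ry": 0,"rz": 0},{"tx": 0,"ty": 0,"tz": 0,"rx": 0,"ry": 0,"rz": 0}])

```text
time: 6.25
tool_pos: [444.1, -0.1, 81.7]
tcp_rot: [3.142, 0.0, 0.067]
contact_force: [0.0, 0.0, -0.5]
grip_width: 53.5
finger_force: 30.0
```

```bash
python3 - <<'E'
from fit import *
im=bot.capture("top")[:,:,::-1].copy(); s=bot.capture("side")[:,:,::-1].copy()
a=cv2.resize(tile(im,*px((455,0,40)),r=28,s=7),(400,400))
b=cv2.resize(tile(s,*px((455,0,40),"side"),r=35,s=7),(400,400))
cv2.imwrite("pics/g2.png",np.hstack([a,b]))
E
```

```text
(no output)
```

View pics/g2.png

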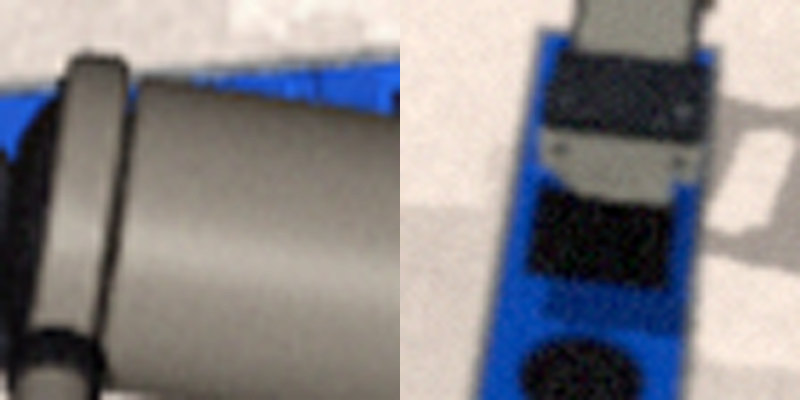

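```bash
python3 - <<'E'
from fit import *
c=px((455,0,40),"side")
f=lambda X:((px(X,"side")-c+35)*400/70).round()
# expected back/front corners of the cast sides (near side y=+27) at heights 70 and 90
for z in(70,90):
  for x in(452.3-31.5,452.3+4.5,452.3+31.5): print(z,x,f((x,27 if x<470 else 0,z)))
E
python3 - <<'E'
import cv2
g=cv2.imread("pics/g2.png")[:260,480:]
cv2.imwrite("pics/g3.png",cv2.resize(g,None,fx=2.2,fy=2.2))
E
```

```text
70 420.8 [262. 208.]
70 456.8 [191. 196.]
70 483.8 [148. 151.]
90 420.8 [265. 180.]
90 456.8 [193. 169.]
90 483.8 [150. 123.]
```

View pics/g3.png

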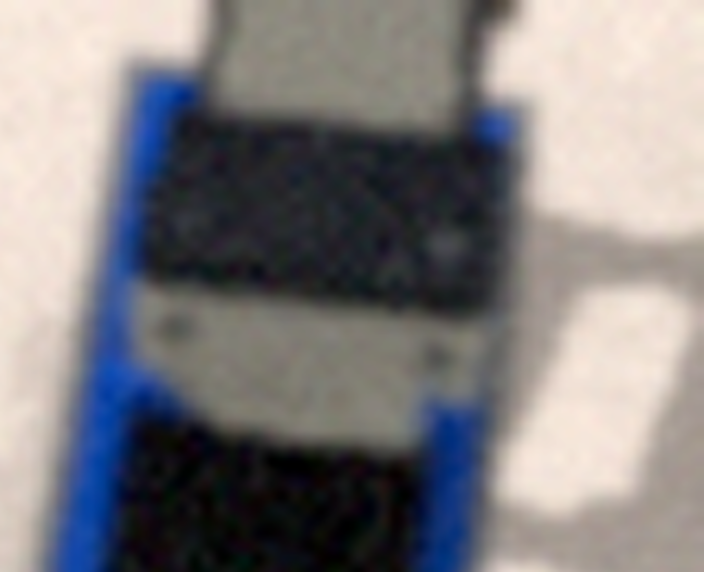

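The held cast's back lower corner is at about tile (271,202), against (262,208) expected. That puts it 2–4 mm further back than planned, so I shift +2 mm in x and lower.

carry_out(plan=[{"tx": 2,"ty": 0,"tz": -10,"rx": 0,"ry": 0,"rz": 0},{"tx": 0,"ty": 0,"tz": -18,"rx": 0,"ry": 0,"rz": 0},{"tx": 0,"ty": 0,"tz": -14,"rx": 0,"ry": 0,"rz": 0},{"tx": 0,"ty": 0,"tz": -8,"rx": 0,"ry": 0,"rz": 0},{"tx": 0,"ty": 0,"tz": -6,"rx": 0,"ry": 0,"rz": 0},{"tx": 0,"ty": 0,"tz": -4,"rx": 0,"ry": 0,"rz": 0},{"tx": 0,"ty": 0,"tz": -2,"rx": 0,"ry": 0,"rz": 0},{"tx": 0,"ty": 0,"tz": -1,"rx": 0,"ry": 0,"rz": 0},{"tx": 0,"ty": 0,"tz": 0,"rx": 0,"ry": 0,"rz": 0},{"tx": 0,"ty": 0,"tz": 0,"rx": 0,"ry": 0,"rz": 0},{"tx": 0,"ty": 0,"tz": 0,"rx": 0,"ry": 0,"rz": 0}])

```text
time: 7.45
tool_pos: [446.5, -0.8, 19.0]
tcp_rot: [3.141, -0.001, 0.065]
contact_force: [-0.8, -0.3, -1.1]
grip_width: 53.5
finger_force: 30.0
```

carry_out(plan=[{"tx": 0,"ty": 0,"tz": -0.7,"rx": 0,"ry": 0,"rz": 0},{"tx": 0,"ty": 0,"tz": 0,"rx": 0,"ry": 0,"rz": 0},{"tx": 0,"ty": 0,"tz": 0,"rx": 0,"ry": 0,"rz": 0}])

```text
time: 7.75
tool_pos: [446.3, -0.8, 18.1]
tcp_rot: [3.141, -0.0, 0.065]
contact_force: [-0.6, -0.5, -1.6]
grip_width: 53.4
finger_force: 30.0
```

carry_out(plan=[{"tx": 0,"ty": 0,"tz": 0,"rx": 0,"ry": 0,"rz": 0},{"tx": 0,"ty": 0,"tz": 0,"rx": 0,"ry": 0,"rz": 0},{"tx": 0,"ty": 0,"tz": 0,"rx": 0,"ry": 0,"rz": 0},{"tx": 0,"ty": 0,"tz": 0,"rx": 0,"ry": 0,"rz": 0},{"tx": 0,"ty": 0,"tz": 0,"rx": 0,"ry": 0,"rz": 0},{"tx": 0,"ty": 0,"tz": 10,"rx": 0,"ry": 0,"rz": 0},{"tx": 0,"ty": 0,"tz": 30,"rx": 0,"ry": 0,"rz": 0},{"tx": 0,"ty": 0,"tz": 40,"rx": 0,"ry": 0,"rz": 0},{"tx": 15,"ty": 10,"tz": 10,"rx": 0,"ry": 0,"rz": 0},{"tx": 33,"ty": 29,"tz": 0,"rx": 0,"ry": 0,"rz": 0},{"tx": 33,"ty": 27,"tz": 0,"rx": 0,"ry": 0,"rz": -0.04},{"tx": 33,"ty": 27,"tz": 0,"rx": 0,"ry": 0,"rz": -0.042}], gripper=0)

```text
time: 8.95
tool_pos: [561.5, 93.3, 109.3]
tcp_rot: [3.141, -0.001, -0.019]
contact_force: [0.5, 0.0, -0.2]
grip_width: 91.6
finger_force: 0.0
```

carry_out(plan=[{"tx": 30,"ty": 25,"tz": 0,"rx": 0,"ry": 0,"rz": 0},{"tx": 22,"ty": 19,"tz": 0,"rx": 0,"ry": 0,"rz": 0},{"tx": 13,"ty": 11,"tz": -20,"rx": 0,"ry": 0,"rz": 0},{"tx": 0,"ty": 0,"tz": -20,"rx": 0,"ry": 0,"rz": 0},{"tx": 0,"ty": 0,"tz": -10,"rx": 0,"ry": 0,"rz": 0},{"tx": 0,"ty": 0,"tz": 0,"rx": 0,"ry": 0,"rz": 0},{"tx": 0,"ty": 0,"tz": 0,"rx": 0,"ry": 0,"rz": 0},{"tx": 0,"ty": 0,"tz": 0,"rx": 0,"ry": 0,"rz": 0}])

```text
time: 9.75
tool_pos: [626.0, 147.0, 59.6]
tcp_rot: [-3.141, -0.002, -0.018]
contact_force: [0.6, -0.1, 0.4]
grip_width: 91.7
finger_force: 0.0
```

```bash
python3 - <<'E'
from fit import *
im=bot.capture("top")[:,:,::-1].copy(); s=bot.capture("side")[:,:,::-1].copy()
a=cv2.resize(tile(s,*px((625,148,20),"side"),r=28,s=7),(400,400))
b=cv2.resize(tile(s,*px((452,0,20),"side"),r=28,s=7),(400,400))
cv2.imwrite("pics/g4.png",np.hstack([a,b]))
E
```

```text
(no output)
```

View pics/g4.png

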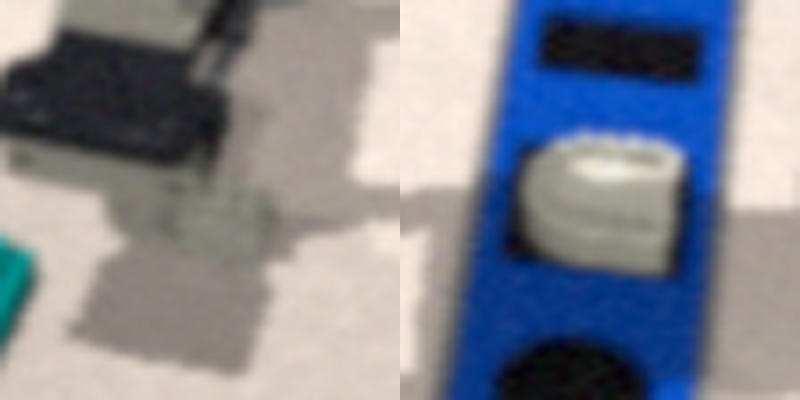

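The full cast sits in the square pocket, flat, with black floor showing around it at tile (600,200). The open fingers are above the half cast (about (190,215)), so I go down.

carry_out(plan=[{"tx": 0,"ty": 0,"tz": -12,"rx": 0,"ry": 0,"rz": 0},{"tx": 0,"ty": 0,"tz": -14,"rx": 0,"ry": 0,"rz": 0},{"tx": 0,"ty": 0,"tz": -11,"rx": 0,"ry": 0,"rz": 0},{"tx": 0,"ty": 0,"tz": -6,"rx": 0,"ry": 0,"rz": 0},{"tx": 0,"ty": 0,"tz": -3,"rx": 0,"ry": 0,"rz": 0},{"tx": 0,"ty": 0,"tz": 0,"rx": 0,"ry": 0,"rz": 0},{"tx": 0,"ty": 0,"tz": 0,"rx": 0,"ry": 0,"rz": 0},{"tx": 0,"ty": 0,"tz": 0,"rx": 0,"ry": 0,"rz": 0}])

```text
time: 10.65
tool_pos: [625.7, 147.3, 12.6]
tcp_rot: [-3.142, -0.001, -0.017]
contact_force: [-0.0, 1.2, -0.2]
grip_width: 91.9
finger_force: 0.0
```

carry_out(plan=[{"tx": 0,"ty": 0,"tz": 0,"rx": 0,"ry": 0,"rz": 0},{"tx": 0,"ty": 0,"tz": 0,"rx": 0,"ry": 0,"rz": 0},{"tx": 0,"ty": 0,"tz": 0,"rx": 0,"ry": 0,"rz": 0},{"tx": 0,"ty": 0,"tz": 0,"rx": 0,"ry": 0,"rz": 0},{"tx": 0,"ty": 0,"tz": 0,"rx": 0,"ry": 0,"rz": 0},{"tx": 0,"ty": 0,"tz": 0,"rx": 0,"ry": 0,"rz": 0},{"tx": 0,"ty": 0,"tz": 0,"rx": 0,"ry": 0,"rz": 0},{"tx": 0,"ty": 0,"tz": 0,"rx": 0,"ry": 0,"rz": 0},{"tx": 0,"ty": 0,"tz": 0,"rx": 0,"ry": 0,"rz": 0},{"tx": 0,"ty": 0,"tz": 0,"rx": 0,"ry": 0,"rz": 0}], gripper=1)

```text
time: 11.65
tool_pos: [625.3, 147.2, 12.0]
tcp_rot: [3.142, 0.0, -0.017]
contact_force: [0.3, 0.6, -0.1]
grip_width: 25.6
finger_force: 30.0
```

carry_out(plan=[{"tx": 0,"ty": 0,"tz": 20,"rx": 0,"ry": 0,"rz": 0},{"tx": 0,"ty": 0,"tz": 40,"rx": 0,"ry": 0,"rz": 0},{"tx": -10,"ty": -15,"tz": 10,"rx": 0,"ry": 0,"rz": 0.008},{"tx": -20,"ty": -30,"tz": 0,"rx": 0,"ry": 0,"rz": 0.01},{"tx": -23,"ty": -34,"tz": 0,"rx": 0,"ry": 0,"rz": 0.01},{"tx": -23,"ty": -34,"tz": 0,"rx": 0,"ry": 0,"rz": 0.01},{"tx": -23,"ty": -34,"tz": 0,"rx": 0,"ry": 0,"rz": 0.01},{"tx": -23,"ty": -34,"tz": 0,"rx": 0,"ry": 0,"rz": 0.01},{"tx": -20,"ty": -30,"tz": 0,"rx": 0,"ry": 0,"rz": 0.01},{"tx": -14,"ty": -20,"tz": 0,"rx": 0,"ry": 0,"rz": 0.01},{"tx": -10,"ty": -15,"tz": 0,"rx": 0,"ry": 0,"rz": 0.004},{"tx": 0,"ty": 0,"tz": 0,"rx": 0,"ry": 0,"rz": 0}])

```text
time: 12.85
tool_pos: [458.3, -100.3, 82.1]
tcp_rot: [3.141, 0.0, 0.062]
contact_force: [-0.2, 0.2, -1.3]
grip_width: 25.6
finger_force: 30.0
```

carry_out(plan=[{"tx": 0,"ty": 0,"tz": 0,"rx": 0,"ry": 0,"rz": 0},{"tx": 0,"ty": 0,"tz": 0,"rx": 0,"ry": 0,"rz": 0},{"tx": 0,"ty": 0,"tz": 0,"rx": 0,"ry": 0,"rz": 0}])

```text
time: 13.15
tool_pos: [459.7, -98.1, 82.0]
tcp_rot: [3.142, -0.0, 0.066]
contact_force: [-0.4, 0.6, -0.2]
grip_width: 25.5
finger_force: 30.0
```

```bash
python3 - <<'E'
from fit import *
s=bot.capture("side")[:,:,::-1].copy()
c=px((459,-99,40),"side")
a=cv2.resize(tile(s,*c,r=28,s=7),(500,500))
for z,col in((0,(0,0,255)),):
  y=.065;R=np.array([[np.cos(y),-np.sin(y)],[np.sin(y),np.cos(y)]])
  P=np.array([(px((*(np.array([459.3,-99.2])+R@o),70),"side")-c+28)*500/56 for o in out("half")])
  cv2.polylines(a,[P.round().astype(int)],True,col,1)
cv2.imwrite("pics/g5.png",a)
E
```

```text
(no output)
```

View pics/g5.png

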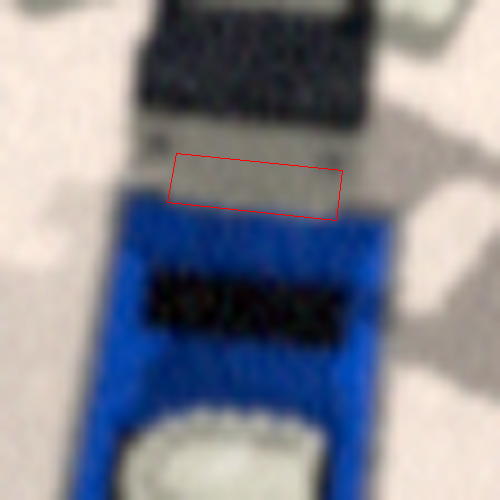

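The held half cast's lower edge agrees with the red outline at (170–340, 155–220). Lowering and releasing.

carry_out(plan=[{"tx": 0,"ty": 0,"tz": -12,"rx": 0,"ry": 0,"rz": 0},{"tx": 0,"ty": 0,"tz": -18,"rx": 0,"ry": 0,"rz": 0},{"tx": 0,"ty": 0,"tz": -14,"rx": 0,"ry": 0,"rz": 0},{"tx": 0,"ty": 0,"tz": -8,"rx": 0,"ry": 0,"rz": 0},{"tx": 0,"ty": 0,"tz": -6,"rx": 0,"ry": 0,"rz": 0},{"tx": 0,"ty": 0,"tz": -3,"rx": 0,"ry": 0,"rz": 0},{"tx": 0,"ty": 0,"tz": -2,"rx": 0,"ry": 0,"rz": 0},{"tx": 0,"ty": 0,"tz": -0.7,"rx": 0,"ry": 0,"rz": 0},{"tx": 0,"ty": 0,"tz": 0,"rx": 0,"ry": 0,"rz": 0},{"tx": 0,"ty": 0,"tz": 0,"rx": 0,"ry": 0,"rz": 0},{"tx": 0,"ty": 0,"tz": 0,"rx": 0,"ry": 0,"rz": 0}])

```text
time: 14.3
tool_pos: [459.5, -98.9, 18.6]
tcp_rot: [3.141, -0.0, 0.065]
contact_force: [0.1, -0.0, -1.0]
grip_width: 25.3
finger_force: 30.0
```

carry_out(plan=[{"tx": 0,"ty": 0,"tz": 0,"rx": 0,"ry": 0,"rz": 0},{"tx": 0,"ty": 0,"tz": 0,"rx": 0,"ry": 0,"rz": 0},{"tx": 0,"ty": 0,"tz": 0,"rx": 0,"ry": 0,"rz": 0},{"tx": 0,"ty": 0,"tz": 0,"rx": 0,"ry": 0,"rz": 0},{"tx": 0,"ty": 0,"tz": 0,"rx": 0,"ry": 0,"rz": 0},{"tx": 0,"ty": 0,"tz": 10,"rx": 0,"ry": 0,"rz": 0},{"tx": 0,"ty": 0,"tz": 30,"rx": 0,"ry": 0,"rz": 0},{"tx": 0,"ty": 0,"tz": 35,"rx": 0,"ry": 0,"rz": 0}], gripper=0.35)

```text
time: 15.1
tool_pos: [458.5, -98.5, 94.0]
tcp_rot: [-3.141, 0.002, 0.065]
contact_force: [0.2, -0.2, -0.0]
grip_width: 59.8
finger_force: 0.0
```

carry_out(plan=[{"tx": 20,"ty": -3,"tz": 0,"rx": 0,"ry": 0,"rz": 0},{"tx": 40,"ty": -7,"tz": 0,"rx": 0,"ry": 0,"rz": 0},{"tx": 40,"ty": -7,"tz": 0,"rx": 0,"ry": 0,"rz": 0},{"tx": 35,"ty": -7,"tz": 0,"rx": 0,"ry": 0,"rz": 0},{"tx": 25,"ty": -4.5,"tz": 0,"rx": 0,"ry": 0,"rz": 0},{"tx": 11.5,"ty": -2,"tz": 0,"rx": 0,"ry": 0,"rz": 0},{"tx": 0,"ty": 0,"tz": -10,"rx": 0,"ry": 0,"rz": 0},{"tx": 0,"ty": 0,"tz": -10,"rx": 0,"ry": 0,"rz": 0},{"tx": 0,"ty": 0,"tz": 0,"rx": 0,"ry": 0,"rz": 0},{"tx": 0,"ty": 0,"tz": 0,"rx": 0,"ry": 0,"rz": 0},{"tx": 0,"ty": 0,"tz": 0,"rx": 0,"ry": 0,"rz": 0}], gripper=0)

```text
time: 16.2
tool_pos: [630.6, -129.3, 73.8]
tcp_rot: [3.141, -0.0, 0.065]
contact_force: [0.2, 0.3, 0.7]
grip_width: 91.7
finger_force: 0.0
```

```bash
python3 - <<'E'
from fit import *
s=bot.capture("side")[:,:,::-1].copy()
a=cv2.resize(tile(s,*px((631,-130,30),"side"),r=28,s=7),(400,400))
b=cv2.resize(tile(s,*px((456,-50,15),"side"),r=28,s=7),(400,400))
cv2.imwrite("pics/g6.png",np.hstack([a,b]))
E
```

```text
(no output)
```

View pics/g6.png

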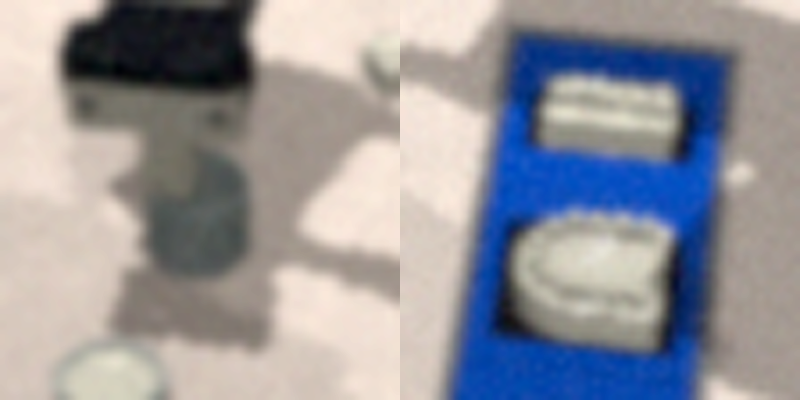

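Both casts are seated upright in their pockets, at tile (610,115) and (590,280). The gripper is over the open ring at (197,215), so I go down.

carry_out(plan=[{"tx": 0,"ty": 0,"tz": -10,"rx": 0,"ry": 0,"rz": 0},{"tx": 0,"ty": 0,"tz": -18,"rx": 0,"ry": 0,"rz": 0},{"tx": 0,"ty": 0,"tz": -16,"rx": 0,"ry": 0,"rz": 0},{"tx": 0,"ty": 0,"tz": -10,"rx": 0,"ry": 0,"rz": 0},{"tx": 0,"ty": 0,"tz": -5,"rx": 0,"ry": 0,"rz": 0},{"tx": 0,"ty": 0,"tz": -2,"rx": 0,"ry": 0,"rz": 0},{"tx": 0,"ty": 0,"tz": 0,"rx": 0,"ry": 0,"rz": 0},{"tx": 0,"ty": 0,"tz": 0,"rx": 0,"ry": 0,"rz": 0},{"tx": 0,"ty": 0,"tz": 0,"rx": 0,"ry": 0,"rz": 0}])

```text
time: 17.15
tool_pos: [631.2, -129.4, 13.0]
tcp_rot: [3.141, -0.001, 0.065]
contact_force: [-0.3, 0.6, -0.7]
grip_width: 91.9
finger_force: 0.0
```

carry_out(plan=[{"tx": 0,"ty": 0,"tz": 0,"rx": 0,"ry": 0,"rz": 0},{"tx": 0,"ty": 0,"tz": 0,"rx": 0,"ry": 0,"rz": 0},{"tx": 0,"ty": 0,"tz": 0,"rx": 0,"ry": 0,"rz": 0},{"tx": 0,"ty": 0,"tz": 0,"rx": 0,"ry": 0,"rz": 0},{"tx": 0,"ty": 0,"tz": 0,"rx": 0,"ry": 0,"rz": 0},{"tx": 0,"ty": 0,"tz": 0,"rx": 0,"ry": 0,"rz": 0},{"tx": 0,"ty": 0,"tz": 0,"rx": 0,"ry": 0,"rz": 0},{"tx": 0,"ty": 0,"tz": 0,"rx": 0,"ry": 0,"rz": 0},{"tx": 0,"ty": 0,"tz": 0,"rx": 0,"ry": 0,"rz": 0}], gripper=1)

```text
time: 18.05
tool_pos: [630.8, -129.3, 12.4]
tcp_rot: [3.141, -0.0, 0.065]
contact_force: [0.3, -1.1, -0.2]
grip_width: 47.9
finger_force: 30.0
```

carry_out(plan=[{"tx": 0,"ty": 0,"tz": 20,"rx": 0,"ry": 0,"rz": 0},{"tx": 0,"ty": 0,"tz": 40,"rx": 0,"ry": 0,"rz": 0},{"tx": -10,"ty": 12,"tz": 20,"rx": 0,"ry": 0,"rz": 0},{"tx": -22,"ty": 27,"tz": 0,"rx": 0,"ry": 0,"rz": 0},{"tx": -25,"ty": 31,"tz": 0,"rx": 0,"ry": 0,"rz": 0},{"tx": -25,"ty": 31,"tz": 0,"rx": 0,"ry": 0,"rz": 0},{"tx": -25,"ty": 31,"tz": 0,"rx": 0,"ry": 0,"rz": 0},{"tx": -25,"ty": 31,"tz": 0,"rx": 0,"ry": 0,"rz": 0},{"tx": -22,"ty": 27,"tz": 0,"rx": 0,"ry": 0,"rz": 0},{"tx": -18,"ty": 22,"tz": 0,"rx": 0,"ry": 0,"rz": 0},{"tx": -13,"ty": 16,"tz": 0,"rx": 0,"ry": 0,"rz": 0},{"tx": 0,"ty": 0,"tz": 0,"rx": 0,"ry": 0,"rz": 0}])

```text
time: 19.25
tool_pos: [443.8, 100.3, 92.3]
tcp_rot: [-3.141, 0.002, 0.067]
contact_force: [1.0, -0.7, -1.0]
grip_width: 47.8
finger_force: 30.0
```

carry_out(plan=[{"tx": 0,"ty": 0,"tz": 0,"rx": 0,"ry": 0,"rz": 0},{"tx": 0,"ty": 0,"tz": 0,"rx": 0,"ry": 0,"rz": 0},{"tx": 0,"ty": 0,"tz": -10,"rx": 0,"ry": 0,"rz": 0},{"tx": 0,"ty": 0,"tz": -20,"rx": 0,"ry": 0,"rz": 0},{"tx": 0,"ty": 0,"tz": -12,"rx": 0,"ry": 0,"rz": 0},{"tx": 0,"ty": 0,"tz": -8,"rx": 0,"ry": 0,"rz": 0},{"tx": 0,"ty": 0,"tz": 0,"rx": 0,"ry": 0,"rz": 0},{"tx": 0,"ty": 0,"tz": 0,"rx": 0,"ry": 0,"rz": 0},{"tx": 0,"ty": 0,"tz": 0,"rx": 0,"ry": 0,"rz": 0}])

```text
time: 20.15
tool_pos: [446.3, 98.6, 42.8]
tcp_rot: [3.141, -0.001, 0.065]
contact_force: [0.0, -0.6, -1.0]
grip_width: 47.9
finger_force: 30.0
```

```bash
python3 - <<'E'
from fit import *
s=bot.capture("side")[:,:,::-1].copy()
c=px((446,99,30),"side")
a=cv2.resize(tile(s,*c,r=28,s=7),(500,500))
P=np.array([(px((*(np.array([446.2,98.6])+o),30),"side")-c+28)*500/56 for o in out("ring")])
cv2.polylines(a,[P.round().astype(int)],True,(0,0,255),1)
cv2.imwrite("pics/g7.png",a)
E
```

```text
(no output)
```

View pics/g7.png

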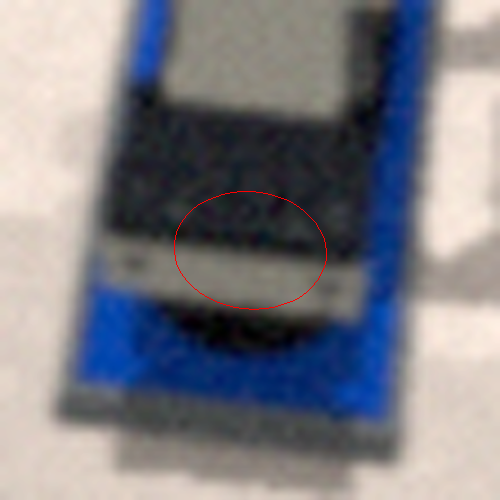

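The gripper hides the ring, but it sits centred over the round pocket (black edge at (240,335)). Lowering.

carry_out(plan=[{"tx": 0,"ty": 0,"tz": -6,"rx": 0,"ry": 0,"rz": 0},{"tx": 0,"ty": 0,"tz": -6,"rx": 0,"ry": 0,"rz": 0},{"tx": 0,"ty": 0,"tz": -5,"rx": 0,"ry": 0,"rz": 0},{"tx": 0,"ty": 0,"tz": -3,"rx": 0,"ry": 0,"rz": 0},{"tx": 0,"ty": 0,"tz": -2,"rx": 0,"ry": 0,"rz": 0},{"tx": 0,"ty": 0,"tz": -1.7,"rx": 0,"ry": 0,"rz": 0},{"tx": 0,"ty": 0,"tz": 0,"rx": 0,"ry": 0,"rz": 0},{"tx": 0,"ty": 0,"tz": 0,"rx": 0,"ry": 0,"rz": 0},{"tx": 0,"ty": 0,"tz": 0,"rx": 0,"ry": 0,"rz": 0}])

```text
time: 21.1
tool_pos: [445.9, 98.7, 18.8]
tcp_rot: [3.141, -0.0, 0.065]
contact_force: [0.9, -0.4, -0.4]
grip_width: 47.8
finger_force: 30.0
```

carry_out(plan=[{"tx": 0,"ty": 0,"tz": 0,"rx": 0,"ry": 0,"rz": 0},{"tx": 0,"ty": 0,"tz": 0,"rx": 0,"ry": 0,"rz": 0},{"tx": 0,"ty": 0,"tz": 0,"rx": 0,"ry": 0,"rz": 0},{"tx": 0,"ty": 0,"tz": 0,"rx": 0,"ry": 0,"rz": 0},{"tx": 0,"ty": 0,"tz": 0,"rx": 0,"ry": 0,"rz": 0},{"tx": 0,"ty": 0,"tz": 10,"rx": 0,"ry": 0,"rz": 0},{"tx": 0,"ty": 0,"tz": 30,"rx": 0,"ry": 0,"rz": 0},{"tx": 0,"ty": 0,"tz": 45,"rx": 0,"ry": 0,"rz": 0},{"tx": 0,"ty": 0,"tz": 45,"rx": 0,"ry": 0,"rz": 0},{"tx": 0,"ty": 30,"tz": 30,"rx": 0,"ry": 0,"rz": 0},{"tx": 0,"ty": 40,"tz": 0,"rx": 0,"ry": 0,"rz": 0},{"tx": 0,"ty": 45,"tz": 0,"rx": 0,"ry": 0,"rz": 0}], gripper=0.24)

```text
time: 22.3
tool_pos: [446.4, 214.6, 181.0]
tcp_rot: [-3.141, -0.004, 0.063]
contact_force: [0.2, 0.2, 0.8]
grip_width: 70.0
finger_force: 0.0
```

carry_out(plan=[{"tx": 0,"ty": 45,"tz": 0,"rx": 0,"ry": 0,"rz": 0},{"tx": 0,"ty": 45,"tz": 0,"rx": 0,"ry": 0,"rz": 0},{"tx": 0,"ty": 45,"tz": 0,"rx": 0,"ry": 0,"rz": 0},{"tx": 0,"ty": 40,"tz": 0,"rx": 0,"ry": 0,"rz": 0},{"tx": 0,"ty": 30,"tz": 0,"rx": 0,"ry": 0,"rz": 0},{"tx": 0,"ty": 15,"tz": 0,"rx": 0,"ry": 0,"rz": 0},{"tx": 0,"ty": 0,"tz": 0,"rx": 0,"ry": 0,"rz": 0},{"tx": 0,"ty": 0,"tz": 0,"rx": 0,"ry": 0,"rz": 0},{"tx": 0,"ty": 0,"tz": 0,"rx": 0,"ry": 0,"rz": 0}])

```text
time: 23.2
tool_pos: [445.9, 432.6, 179.0]
tcp_rot: [3.141, 0.0, 0.064]
contact_force: [0.7, 0.6, 0.5]
grip_width: 69.8
finger_force: 0.0
```

```bash
python3 - <<'E'
from fit import *
im=bot.capture("top")[:,:,::-1].copy();s=bot.capture("side")[:,:,::-1].copy()
a=cv2.resize(tile(im,*px((520,20,15)),r=85,s=5),(400,400))
b=cv2.resize(tile(s,*px((452,0,15),"side"),r=50,s=5),(400,400))
cv2.imwrite("pics/g8.png",np.hstack([a,b]))
E
```

```text
(no output)
```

View pics/g8.png

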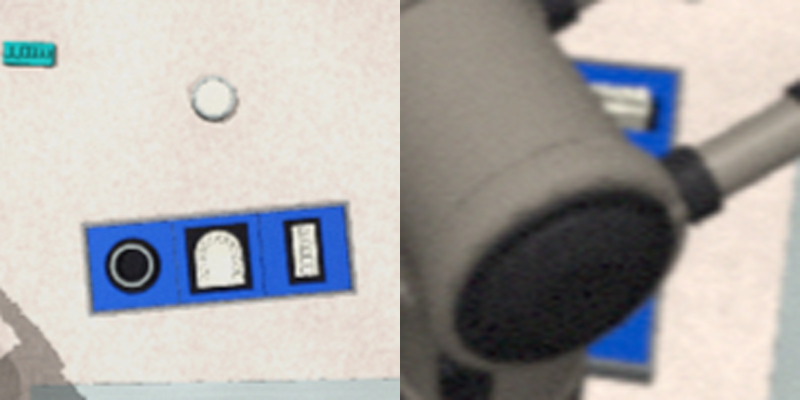

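The top view shows all three pieces inside their pockets: ring (132,265), full cast (219,257) and half cast (305,250), each with black floor around it. The filled ring (213,98) and turquoise half (30,52) are untouched. Handing in.

```bash
python3 -c "
from plant import bot
print(bot.close_job())"
```

```text
the job is handed in; nothing more can be done
None
```

The job is handed in: the last top view showed the toothed full cast in the square pocket, the toothed half cast in the long pocket and the empty ring in the round pocket, and I moved none of the look-alikes.

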